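Put the shared bathroom's combs back in their cradles

ROBOT

A 6-joint arm with a two-finger parallel gripper is mounted at the origin on the work surface. World frame = base frame: x ahead of the robot, y to its left, z up, the work surface at z = 0. Lengths are in m, angles in rad, forces in N, time in s.
With the tool pointing down it reaches from about 0.3 to 0.875 m from the base axis. Payload 6.4 kg.
Tool frame: the origin (TCP) lies on the centre line of the jaws, within the pads' length; the fingertips stand 17 mm ahead of it and the grasp point (between the pads) lies 2 mm behind it; z points along the fingers, y is the line along which they close (so a half turn about z gives the same grasp; the last joint's range is limited). The gripper opens to 88 mm and grips with 3 to 60 N. Pads are 18 mm wide; open, the fingers measure 123 mm over their backs; the gripper's body (75 mm by 187 mm) begins 45 mm behind the grasp point.
Start: joints at [-1.473, 0.181, 1.607, -0, 1.354, -0.206], TCP at [0.172, -0.549, 0.256] pointing down, gripper open.
Joint ranges: [-2.99, 2.99], [-0.89, 2.07], [0.3, 2.58], [-1.14, 4.28], [0, 2.63], [-3.12, 3.12]. Speed limits (rad/s): [2.57, 2.57, 3.01, 3.14, 3.14, 3.14].

INTERFACE

Orientations are given as a rotation vector (axis times angle).
In Python, from station import env gives the robot as it stands.
- The arm moves only by the tool send_rows, never from a script. Its argument "increments" is a list of rows, each a list of 2 entries, a list of its own where there are three numbers: the shift along the tool's x, y, z in cm, then the turn about the tool's z in degrees. In form: [[[tx, ty, tz], turn], ...]. A call has 1 to 20 rows; each row is the pose to reach, as a shift and turn from the pose commanded when the call began, along the tool's axes at that moment; what a row does not reach only later rows make up. A row lasts 1/12 s, in which the tool goes at most 41.7 mm and 7.16 degrees, less where a joint would pass 70% of its speed; a pose out of reach is approached as far as the arm can. A call with a gripper value outside its range is refused whole. "fingers" is the finger opening in cm, from 0 to 8.81, set as the call begins (left out, the last holds). The fingers move at their own pace and stop on an object; the grip force is fixed at half the most. Time passes only in rows, so rows that repeat a pose let the fingers close. It gives the time, the measured TCP pose, the force, the opening and the grip force at its end, in the units of the state.
- env.get_state(): the state, without advancing time (a new reading comes with each control period).
- env.capture(name): name is "scene" or "side" or "wrist"; returns the picture (400x640x3 uint8, red, green, blue); there is no depth.
- env.camera_info(name): a dict with "fx", "fy", "cx", "cy" (pixels), "k1" (the pictures are not rectified: a ray, as slopes to the right and down, at radius r is drawn at 1 + k1 r^2 times it, then the intrinsics apply), "rvec" (rotation vector, rad) and "tvec" (3), from world to camera coordinates, as OpenCV has them. Camera axes: x right, y down, z forward; pixel columns grow to the right and rows downward; lengths in m; the calibration is good to about 2 mm. A picture is of the moment at which its call begins: read the wrist's pose just before it. camera_info takes no time and is no camera call; for the wrist camera it gives the pose at the moment of the call.
- env.close_job(): hands the job in; it is judged then, once.
Trained networks look in the newest picture that a camera, given by its name, has taken for a name from the list of things; names that differ only in an ending like _2 or _b are one class to them, and where a whole thing is asked for, a point or a joint stands for the part that bears it (a point fixed in the world has none). Each returns a list of dicts, best first, with "conf" (0 to 1); they miss things now and then, are a little off and sometimes report something else, mostly with a low value. They report only what shows in the picture. A call takes as long as a camera call. They do not tell look-alikes from the thing itself.
- env.find_in(name, camera): "bbox" ([left, top, right, bottom] in pixels, round what is visible of it).
- env.cut_out(name, camera): "mask" (400x640 bool, what is visible of it) and "bbox" ([left, top, right, bottom] in pixels, round what is visible of it).
The state is a dict: "time_s": time; "qpos": joint angles; "dq": joint speeds; "joint_torque": joint torques, N m; "eef_pos": TCP position; "eef_rot": TCP orientation; "wrist_force": force on the tool from outside, world axes, zero at the start; "moment": the same for the moment, N m; "finger_gap": finger opening in m; "grip_force": force on a finger pad.
Only numpy, scipy, OpenCV 4.12 (cv2) and the standard library are available. Lean on these libraries where they do the work, as an engineer would, in place of code of your own. Each camera call takes 0.05 s, during which the arm holds its last target. There are 200 camera calls.

TASK

The cabinet's mirrored door hangs ajar over the comb organiser: first swing it fully shut. Then put every comb lying on the raised ledge into the cradle of its own colour: slide it along the ledge until its handle sticks out over the front edge, lift it off there by the handle, and lay it flat in the cradle with the whole toothed part between the cradle's walls and the handle out over the open front. Leave the other toiletries where they stand.

Things in the scene. Friction and masses are not known exactly. Their poses are not given: they have to be found in the camera images.
- comb_red: red rigid flat handle comb, 180 long, 3 thick (mm), 30 g, too thin to pick up off a flat surface; may be absent. Origin: mid length, underside. +x points to the toothed end: handle, 18 wide, black dot at its end, x -90 to -15; toothed part, 34 wide, x -15 to +90; balances at x = +12. Starts flat on the ledge, handle roughly towards the robot, its end 10 to 50 mm in from the front edge.
- comb_red_handle (a point): point on the red comb's handle, 20 mm from the handle's end (comb x = -70 mm), mid thickness; a good place to grip; axes as the comb's.
- comb_yellow: yellow rigid flat handle comb, 180 long, 3 thick (mm), 30 g, too thin to pick up off a flat surface; may be absent. Origin: mid length, underside. +x points to the toothed end: handle, 18 wide, black dot at its end, x -90 to -15; toothed part, 34 wide, x -15 to +90; balances at x = +12. Starts flat on the ledge, handle roughly towards the robot, its end 10 to 50 mm in from the front edge.
- comb_yellow_handle (a point): point on the yellow comb's handle, 20 mm from the handle's end (comb x = -70 mm), mid thickness; a good place to grip; axes as the comb's.
- comb_green: green rigid flat handle comb, 180 long, 3 thick (mm), 30 g, too thin to pick up off a flat surface; may be absent. Origin: mid length, underside. +x points to the toothed end: handle, 18 wide, black dot at its end, x -90 to -15; toothed part, 34 wide, x -15 to +90; balances at x = +12. Starts flat on the ledge, handle roughly towards the robot, its end 10 to 50 mm in from the front edge.
- comb_green_handle (a point): point on the green comb's handle, 20 mm from the handle's end (comb x = -70 mm), mid thickness; a good place to grip; axes as the comb's.
- comb_blue: blue rigid flat handle comb, 180 long, 3 thick (mm), 30 g, too thin to pick up off a flat surface; may be absent. Origin: mid length, underside. +x points to the toothed end: handle, 18 wide, black dot at its end, x -90 to -15; toothed part, 34 wide, x -15 to +90; balances at x = +12. Starts flat on the ledge, handle roughly towards the robot, its end 10 to 50 mm in from the front edge.
- comb_blue_handle (a point): point on the blue comb's handle, 20 mm from the handle's end (comb x = -70 mm), mid thickness; a good place to grip; axes as the comb's.
- cradle_red: red fixed cradle of the organiser, open on top and at the front (its -x end), x -75 to +75, 50 wide (mm). Origin: centre of underside. Floor 29 above the origin, 35 above the counter; side walls 10 high above the floor, 42 between them; back wall's inner face at x = +70. A laid comb's x axis points the same way as the cradle's. Neighbours 54 apart, order varies.
- cradle_yellow: yellow fixed cradle of the organiser, open on top and at the front (its -x end), x -75 to +75, 50 wide (mm). Origin: centre of underside. Floor 29 above the origin, 35 above the counter; side walls 10 high above the floor, 42 between them; back wall's inner face at x = +70. A laid comb's x axis points the same way as the cradle's. Neighbours 54 apart, order varies.
- cradle_green: green fixed cradle of the organiser, open on top and at the front (its -x end), x -75 to +75, 50 wide (mm). Origin: centre of underside. Floor 29 above the origin, 35 above the counter; side walls 10 high above the floor, 42 between them; back wall's inner face at x = +70. A laid comb's x axis points the same way as the cradle's. Neighbours 54 apart, order varies.
- cradle_blue: blue fixed cradle of the organiser, open on top and at the front (its -x end), x -75 to +75, 50 wide (mm). Origin: centre of underside. Floor 29 above the origin, 35 above the counter; side walls 10 high above the floor, 42 between them; back wall's inner face at x = +70. A laid comb's x axis points the same way as the cradle's. Neighbours 54 apart, order varies.
- ledge: white fixed raised ledge (riser), 240 mm deep (x), 360 mm wide (y), 60 mm high, flat top. Origin: centre of its underside; its front edge, facing the robot, is at its x = -120 mm; below and before this edge is free space down to the counter.
- mirror_door (a joint): angle of the cabinet's mirrored swing door: 0 is fully shut, grows as it opens (towards the robot's right); light, about 0.04 N m of friction, stays where left, no latch.
- mirror_hinge (a point): on the door's upright hinge line, at mid height. Frame turns with the door: -x is the outward normal of the mirror face (15 mm out from the hinge line), -y runs from hinge to free edge. Door 230 wide, 180 high, 15 thick (mm), 80 to 260 above the counter, cabinet 260 high. Hinge on the side near the robot: the door shuts by pushing its mirror face to the robot's left (+y).
- mirror_mid (a point): middle of the mirror's outer face, 115 mm from the hinge line; its frame is like mirror_hinge's.
- tumbler: clear glass tumbler, 68 mm across, 90 mm high, loose, on the counter, to be left alone. Origin: centre of its underside.
- vial: closed amber vial, 34 mm across, 70 mm high, loose, on the counter, to be left alone. Origin: centre of its underside.
- brush_holder: white ceramic toothbrush holder with two brushes, 72 mm across, 180 mm high with brushes, loose, on the counter, to be left alone. Origin: centre of its underside.
- denture_case: blue denture case with clip lid, 75 x 90 x 45 mm, loose, on the counter, to be left alone. Origin: centre of its underside.
- nail_clipper: steel nail clipper, 60 x 13 x 12 mm, loose, on the counter, to be left alone. Origin: centre of its underside.
- dispenser: white soap bottle, 66 mm across, 150 mm high, loose, on the counter, to be left alone. Origin: centre of its underside.
- cream_jar: cream jar with metal lid, 60 mm across, 45 mm high, loose, on the counter, to be left alone. Origin: centre of its underside.
There are look-alikes about, which are no part of the job. There is more than one size of the comb_green; the one meant has the size given above.

How it is judged:
On the way, in this order (a step that is already met when the one before it is completed fails the run):
1. the mirrored door is swung shut (value of joint mirror_door below 0.06 rad), for 0.2 s.
2. every comb lies in the cradle of its colour (x of comb_red in the frame of cradle_red between -0.064 and -0.012 m and y of comb_red in the frame of cradle_red between -0.01 and 0.01 m and z of comb_red in the frame of cradle_red between 0.025 and 0.034 m and angle between the x axis of comb_red and the x axis of cradle_red, either way round below 0.15 rad and angle between each of comb_red, comb_yellow, comb_green, comb_blue's own z axis and vertical below 0.08 rad and x of comb_red_handle in the frame of cradle_red below -0.08 m and x of comb_yellow in the frame of cradle_yellow between -0.064 and -0.012 m and y of comb_yellow in the frame of cradle_yellow between -0.01 and 0.01 m and z of comb_yellow in the frame of cradle_yellow between 0.025 and 0.034 m and angle between the x axis of comb_yellow and the x axis of cradle_yellow, either way round below 0.15 rad and x of comb_yellow_handle in the frame of cradle_yellow below -0.08 m and x of comb_green in the frame of cradle_green between -0.064 and -0.012 m and y of comb_green in the frame of cradle_green between -0.01 and 0.01 m and z of comb_green in the frame of cradle_green between 0.025 and 0.034 m and angle between the x axis of comb_green and the x axis of cradle_green, either way round below 0.15 rad and x of comb_green_handle in the frame of cradle_green below -0.08 m and x of comb_blue in the frame of cradle_blue between -0.064 and -0.012 m and y of comb_blue in the frame of cradle_blue between -0.01 and 0.01 m and z of comb_blue in the frame of cradle_blue between 0.025 and 0.034 m and angle between the x axis of comb_blue and the x axis of cradle_blue, either way round below 0.15 rad and x of comb_blue_handle in the frame of cradle_blue below -0.08 m), for 0.2 s.
At the end, for the whole second after the job is handed in: The mirrored door is shut (within 0.06 rad), and every comb that is present rests flat on the floor of the cradle of its own colour, handle out over the open front, in line with the cradle within 0.15 rad, its toothed part inside (comb origin at cradle x between -64 and -12 mm, y within 10 mm) (all of step 2 and value of joint mirror_door below 0.06 rad and linear speed of each of comb_red, comb_yellow, comb_green, comb_blue below 0.02 m/s); the robot touches nothing.
It fails at once if a comb is lifted off the ledge's top before its handle has been slid out past the front edge ((x of comb_red in the frame of ledge between -0.03 and 0.12 m and y of comb_red in the frame of ledge between -0.18 and 0.18 m and z of comb_red in the frame of ledge between 0.075 and 0.1 m) or (x of comb_yellow in the frame of ledge between -0.03 and 0.12 m and y of comb_yellow in the frame of ledge between -0.18 and 0.18 m and z of comb_yellow in the frame of ledge between 0.075 and 0.1 m) or (x of comb_green in the frame of ledge between -0.03 and 0.12 m and y of comb_green in the frame of ledge between -0.18 and 0.18 m and z of comb_green in the frame of ledge between 0.075 and 0.1 m) or (x of comb_blue in the frame of ledge between -0.03 and 0.12 m and y of comb_blue in the frame of ledge between -0.18 and 0.18 m and z of comb_blue in the frame of ledge between 0.075 and 0.1 m)).
It fails at once if one of the other toiletries is pushed more than 3 cm from its place (distance of any of tumbler, vial, brush_holder, denture_case, nail_clipper, dispenser, cream_jar from where it was at the start of the episode above 0.03 m).
Of comb_red, comb_yellow, comb_green, comb_blue only 3 to 4 are there at a start; the rules pass over those that are not, and their reading is None.
At some moment in a run one of comb_red, comb_yellow, comb_green, comb_blue may be knocked a few centimetres aside while the robot is not near it.
It also fails if it takes over 210 s, if anything falls off the work surface, if the arm or the gripper's body presses on something with over 40 N, if the wrist force passes 120 N, or if a joint passes its speed limit or range.

## Working session

There is one attempt and no reset: what is moved stays moved. The work goes in short steps, Python scripts to look and compute and a tool call to move; the robot and the scene stay as the last step left them, time stands still between calls to the robot, and variables do not carry over. Pictures are saved under pics/ and viewed, at most 14 in all, crops included, and the job is handed in when it is done.

Besides the shell and the picture viewer there is one more tool, called after ">>>" by a JSON object that holds its "op" and its "data". send_rows: Moves the arm, as the interface text tells. Its arguments: {"type":"object","properties":{"increments":{"type":"array"},"fingers":{"type":"number"}},"required":["increments"]}

```bash
mkdir -p pics; ls
python3 - <<'E'
from station import env
import cv2,numpy as np
print(env.get_state())
for n in ["scene","side"]:
    im=env.capture(n); cv2.imwrite(f"pics/{n}0.png",im[:,:,::-1]); i=env.camera_info(n); print(n,i)
    R,_=cv2.Rodrigues(np.array(i["rvec"])); print(-R.T@np.array(i["tvec"]))
    for o in ["comb_red","comb_yellow","comb_green","comb_blue","cradle_red","cradle_yellow","cradle_green","cradle_blue","ledge","mirror_door"]:
        print(o,[(round(d["conf"],2),[round(float(v)) for v in d["bbox"]]) for d in env.find_in(o,n)])
E
```

```text
pics
{'time_s': 0.0, 'qpos': array([-1.47329385e+00,  1.81541250e-01,  1.60802370e+00,  7.37244770e-06,
        1.35380800e+00, -2.06274043e-01]), 'dq': array([-0.00209695,  0.00129565, -0.00060886,  0.00099909,  0.00110716,
       -0.00056115]), 'joint_torque': array([ 4.75509678e-04, -4.33874917e+01, -3.41845751e+01,  7.01833935e-02,
        3.85744823e-02, -1.37163133e-04]), 'eef_pos': array([ 0.17197871, -0.54813374,  0.25480242]), 'eef_rot': array([-3.10366749e+00, -4.75067046e-01, -1.63211732e-04]), 'wrist_force': array([-0.76617261, -0.0923336 , -0.43451568]), 'moment': array([-0.03763946,  0.00797349,  0.01974332]), 'grip_force': 0.0, 'finger_gap': 0.08787683707133771}
scene {'fx': 392.8557739386562, 'fy': 392.8557739386562, 'cx': 318.88066424150855, 'cy': 203.81455874470694, 'k1': -0.05723099521570942, 'rvec': array([ 1.59201343,  2.00286072, -0.78851735]), 'tvec': array([ 0.10775215, -0.30338365,  1.43811413])}
[1.19865493 0.16255227 0.84180017]
comb_red [(0.9, [177, 191, 210, 242])]
comb_yellow [(0.95, [237, 201, 264, 252])]
comb_green [(0.9, [207, 198, 242, 252]), (0.85, 
[... 798 characters left out ...]
 [305, 185, 354, 206])]
comb_yellow [(0.87, [312, 248, 379, 264]), (0.21, [300, 218, 419, 348])]
comb_green [(0.95, [232, 253, 258, 333]), (0.82, [321, 271, 388, 284]), (0.78, [207, 178, 274, 202]), (0.23, [311, 249, 379, 263]), (0.16, [296, 160, 341, 169])]
comb_blue [(0.69, [318, 246, 379, 260])]
cradle_red [(0.98, [304, 185, 352, 208])]
cradle_yellow [(0.67, [300, 167, 343, 182]), (0.54, [304, 186, 354, 209])]
cradle_green [(0.67, [303, 177, 345, 190])]
cradle_blue [(0.73, [328, 296, 400, 320]), (0.62, [299, 159, 341, 168]), (0.3, [273, 97, 332, 160]), (0.27, [367, 170, 390, 204])]
ledge [(0.58, [302, 218, 420, 351])]
mirror_door [(0.65, [270, 98, 328, 162]), (0.42, [251, 225, 273, 230])]
```

Run:
```python
import cv2
a=cv2.imread("pics/scene0.png")[120:340,140:510]; b=cv2.imread("pics/side0.png")[80:370,180:450]
cv2.imwrite("pics/s1.png",cv2.resize(a,(800,476),interpolation=cv2.INTER_CUBIC)); cv2.imwrite("pics/s2.png",cv2.resize(b,(558,600),interpolation=cv2.INTER_CUBIC))
```

```text
(no output)
```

View pics/s1.png

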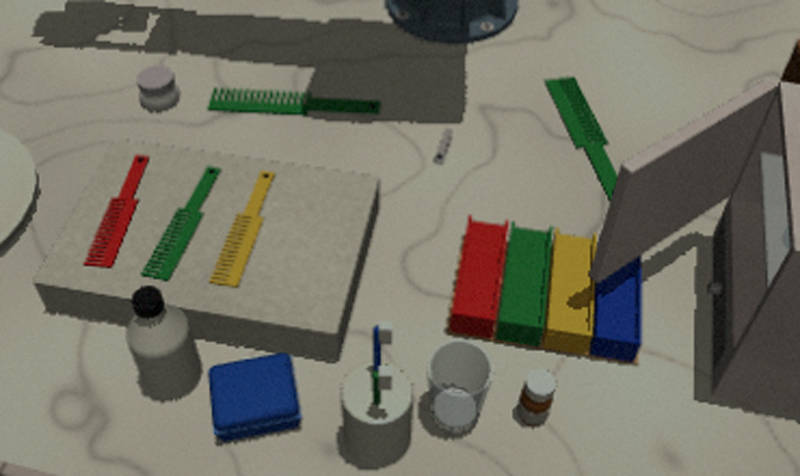

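View pics/s2.png

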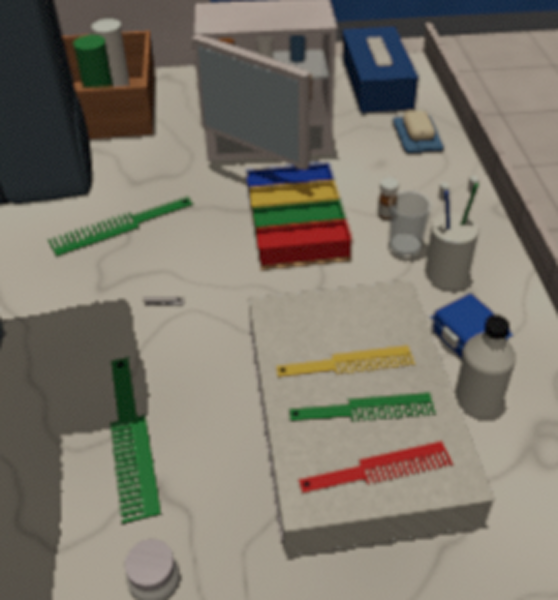

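View pics/scene0.png

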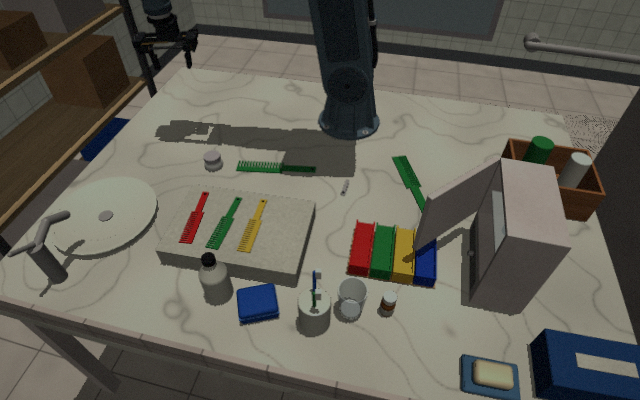

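The pictures show red, green and yellow combs on the ledge (scene px about (195,218), (225,225), (252,227)); there is no blue comb. Two look-alike green combs lie on the counter. The organiser order is red, green, yellow, blue at px (362,250) to (425,265), with the door ajar above the blue cradle.

```bash
cat > h.py <<'E'
from station import env
import cv2,numpy as np
from scipy.spatial.transform import Rotation as Ro
def cam(n):
    i=env.camera_info(n); R=Ro.from_rotvec(i["rvec"]).as_matrix()
    K=np.array([[i["fx"],0,i["cx"]],[0,i["fy"],i["cy"]],[0,0,1]]); return K,np.array([i["k1"],0,0,0,0.]),R,np.array(i["tvec"])
def toplane(n,px,z,c=None):
    K,d,R,t=c or cam(n); u=cv2.undistortPoints(np.array(px,float).reshape(-1,1,2),K,d)[:,0]
    r=np.c_[u,np.ones(len(u))]@R; o=-R.T@t; return o[:2]+r[:,:2]*((z-o[2])/r[:,2:])
def proj(n,P,c=None):
    K,d,R,t=c or cam(n); return cv2.projectPoints(np.array(P,float).reshape(-1,1,3),cv2.Rodrigues(R)[0],t,K,d)[0][:,0]
def triang(pa,pb,ca,cb):
    A=[]
    for p,c in((pa,ca),(pb,cb)):
        K,d,R,t=c; u=cv2.undistortPoints(np.array(p,float).reshape(1,1,2),K,d)[0,0]; P=np.c_[R,t]
        A+=[u[0]*P[2]-P[0],u[1]*P[2]-P[1]]
    A=np.array(A); return np.linalg.lstsq(A[:,:3],-A[:,3],rcond=None)[0]
def comb(col,n,z=0.0635,near=None,c=None):
    """pose (x,y,yaw,len,wid) of each comb candidate; yaw = direction to toothed end"""
    out=[]
    for d in env.cut_out("comb_"+col,n):
        ys,xs=np.nonzero(d["mask"])
        if len(xs)<60: continue
        p=toplane(n,np.c_[xs,ys],z,c); m=p.mean(0); a=np.linalg.svd(p-m,full_matrices=False)[2][0]
        q=(p-m)@a; b=np.array([-a[1],a[0]]); w=(p-m)@b
        lo,hi=q.min(),q.max(); 
        if np.ptp(w[q>(lo+hi)/2])<np.ptp(w[q<(lo+hi)/2]): a=-a;q=-q;lo,hi=-hi,-lo;b=-b;w=-w
        h=(q<lo+.065)&(q>lo+.005)
        s,wc=np.polyfit(q[h],w[h],1)  # handle centre line
        a2=a+s*b; a2/=np.linalg.norm(a2)
        o=m+a*(lo+hi)/2+b*(s*(lo+hi)/2+wc)
        out.append((round(d["conf"],2),np.round([*o,np.degrees(np.arctan2(a2[1],a2[0])),hi-lo,np.ptp(w)],4).tolist()))
    return out
E
python3 - <<'E'
from h import *
for n in ["scene","side"]:
    env.capture(n); print(n)
    for c in ["red","yellow","green"]: print(c,*comb(c,n),sep="\n  ")
S=lambda x,y:(140+x/2.162,120+y/2.162)
T=lambda x,y:(180+x/2.067,80+y/2.067)
print("ledge sc",toplane("scene",[S(112,142),S(380,178),S(338,332),S(38,284)],.06).round(3).tolist())
print("ledge sd",toplane("side",[T(285,530),T(250,300),T(415,285),T(488,488)],.06).round(3).tolist())
print("org front top sc",toplane("scene",[S(470,217),S(508,223),S(551,229),S(593,236)],.045).round(3).tolist())
print("org back  sc z45",toplane("scene",[S(449,318),S(495,324),S(543,332),S(590,338),S(640,345)],.045).round(3).tolist())
print("org side z45",toplane("side",[T(258,239),T(349,232),T(329,166),T(248,172)],.045).round(3).tolist())
ca,cb=cam("scene"),cam("side")
for nm,a,b in [("freetop",S(622,168),T(307,80)),("hingetop",S(780,86),T(195,38)),("freebot",S(597,280),T(305,165)),("cab hi far",S(800,248),T(335,8))]: print(nm,triang(a,b,ca,cb).round(3))
for o in ["tumbler","vial","brush_holder","denture_case","nail_clipper","dispenser","cream_jar"]:
    d=env.find_in(o,"side")
    if d: l,t,r,b=d[0]["bbox"]; print(o,d[0]["conf"],toplane("side",[((l+r)/2,b-5)],.0).round(3))
print(Ro.from_rotvec(env.get_state()["eef_rot"]).as_matrix().round(3))
E
```

```text
scene
red
  (0.98, [0.6043, -0.3059, 8.2718, 0.1793, 0.0333])
yellow
  (0.77, [0.596, -0.1487, 1.9834, 0.1759, 0.0345])
green
  (0.98, [0.6022, -0.2209, -0.7731, 0.182, 0.0357])
  (0.72, [0.3705, -0.1571, -81.1261, 0.234, 0.0517])
  (0.71, [0.3361, 0.2472, -164.7175, 0.2328, 0.0484])
side
red
  (0.34, [0.7359, 0.1279, -147.6353, 0.2844, 0.0751])
yellow
  (0.96, [0.5907, -0.1518, 1.7586, 0.176, 0.0345])
green
  (0.82, [0.3166, -0.2269, -80.7542, 0.2357, 0.0455])
  (0.63, [0.6, -0.2269, -1.7228, 0.1716, 0.032])
  (0.56, [0.2899, 0.1724, -156.938, 0.2364, 0.0412])
ledge sc [[0.498, -0.37], [0.481, -0.009], [0.714, -0.0], [0.732, -0.351]]
ledge sd [[0.49, -0.374], [0.478, -0.021], [0.718, -0.019], [0.725, -0.35]]
org front top sc [[0.506, 0.112], [0.505, 0.159], [0.503, 0.212], [0.503, 0.263]]
org back  sc z45 [[0.659, 0.113], [0.656, 0.164], [0.654, 0.217], [0.65, 0.269], [0.647, 0.323]]
org side z45 [[0.5, 0.126], [0.646, 0.125], [0.641, 0.306], [0.497, 0.306]]
freetop [0.592 0.258 0.25 ]
hingetop [0.423 0.424 0.248]
freebot [0.594 0.268 0.078]
cab hi far [0.668 0.416 0.281]
tumbler 0.89 [[0.751 0.13 ]]
vial 0.64 [[0.35  0.052]]
brush_holder 0.67 [[0.796 0.05 ]]
denture_case 0.91 [[ 0.776 -0.09 ]]
nail_clipper 0.43 [[0.351 0.058]]
dispenser 0.79 [[ 0.782 -0.198]]
cream_jar 0.79 [[ 0.343 -0.401]]
[[ 0.954  0.299  0.   ]
 [ 0.299 -0.954 -0.   ]
 [ 0.     0.    -1.   ]]
```

>>> {"op": "send_rows", "data": {"fingers": 0, "increments": [[[48,-63.4,-4.5],17.4],[[48,-63.4,-4.5],17.4],[[48,-63.4,-4.5],17.4],[[48,-63.4,-4.5],17.4],[[48,-63.4,-4.5],17.4],[[48,-63.4,-4.5],17.4],[[48,-63.4,-4.5],17.4],[[48,-63.4,-4.5],17.4],[[48,-63.4,-4.5],17.4],[[48,-63.4,-4.5],17.4],[[48,-63.4,-4.5],17.4],[[48,-63.4,-4.5],17.4],[[48,-63.4,-4.5],17.4],[[48,-63.4,-4.5],17.4],[[48,-63.4,-4.5],17.4],[[48,-63.4,-4.5],17.4],[[48,-63.4,-4.5],17.4],[[48,-63.4,-4.5],17.4],[[48,-63.4,-4.5],17.4],[[48,-63.4,-4.5],17.4]]}}

```text
time_s: 3.52
eef_pos: [0.4413, 0.2052, 0.301]
eef_rot: [-3.139, -0.008, -0.002]
wrist_force: [-1.0, 0.3, 0.3]
finger_gap: 0.0006
grip_force: 0.0
```

>>> {"op": "send_rows", "data": {"increments": [[[5,0.5,4],0],[[5,0.5,7.3],0],[[5,0.5,7.3],0],[[6,-1.5,7.3],0],[[7,-3,7.3],0],[[8,-4.5,7.3],0],[[9,-6,7.3],0],[[10,-7.5,7.3],0],[[11,-9,7.3],0],[[12,-10,7.3],0],[[12.7,-11,7.3],0],[[13.4,-12,7.3],0],[[14,-13,7.3],0],[[14.5,-14,7.3],0],[[15,-15,7.3],0],[[15.5,-15.7,7.3],0],[[16,-16.4,7.3],0],[[16,-17,7.3],0],[[16,-17.5,7.3],0],[[16,-17.5,7.3],0]]}}

```text
time_s: 5.18
eef_pos: [0.6, 0.3757, 0.2278]
eef_rot: [-3.141, -0.001, 0.0]
wrist_force: [-0.4, 0.3, -0.0]
finger_gap: 0.0004
grip_force: 0.0
```

Run:
```python
from h import *
a=env.capture("side"); b=env.capture("scene")
A=cv2.resize(a[60:220,220:420],(500,400)); B=cv2.resize(b[100:340,320:620],(500,400))
cv2.imwrite("pics/d1.png",np.vstack([A,B])[:,:,::-1][::1] if 0 else cv2.resize(np.hstack([A,B]),(800,320))[:,:,::-1])
print(env.get_state()["wrist_force"])
```

```text
[-0.03771387 -0.39731503 -0.84818831]
```

View pics/d1.png

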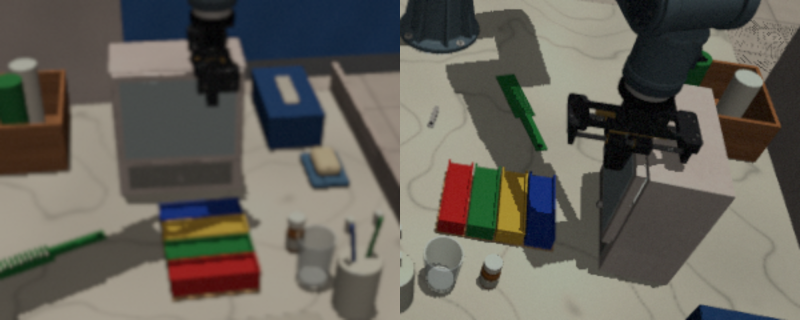

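The door is nearly shut: the left crop shows the mirror almost flush, and the right crop shows a small gap at about (625,195). I'll push further.

>>> {"op": "send_rows", "data": {"increments": [[[0,-0.5,0],0],[[0,-1,0],0],[[0,-1.3,0],0],[[0,-1.6,0],0],[[0,-1.8,0],0],[[0,-2,0],0],[[0,-2,0],0]]}}

```text
time_s: 5.87
eef_pos: [0.6002, 0.3812, 0.228]
eef_rot: [3.117, -0.011, -0.014]
wrist_force: [-16.7, -55.3, 15.5]
finger_gap: 0.0007
grip_force: 28.3
```

Run:
```python
from h import *
b=env.capture("scene")
cv2.imwrite("pics/d2.png",cv2.resize(b[140:320,440:600],(640,720))[:600,:,::-1])
print(env.get_state()["wrist_force"])
```

```text
[-15.52431627 -54.9325575   16.40663518]
```

View pics/d2.png

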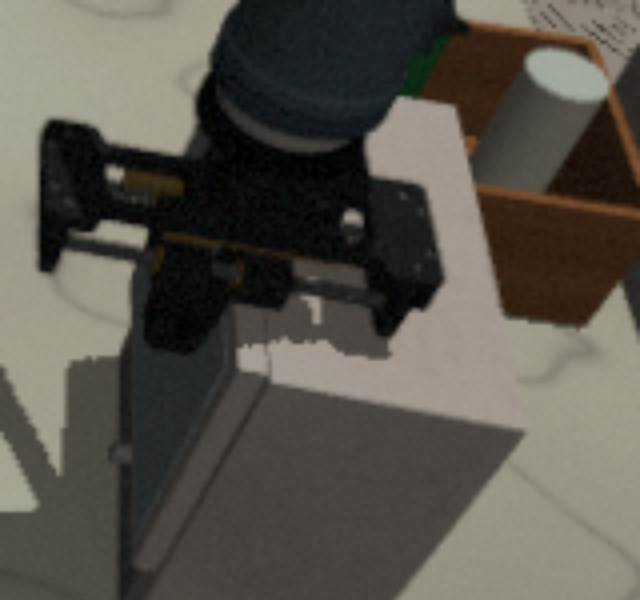

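The door is firmly against its stop (55 N), so it is shut. I'll back off and go up above the organiser.

>>> {"op": "send_rows", "data": {"increments": [[[0,1,0],0],[[0,3,0],0],[[0,5,0],0],[[-2,8,-3],0],[[-4,11,-7],0],[[-6,14,-10],0],[[-8,18,-14],0],[[-10,20,-17],0],[[-10,20,-17],0],[[-10,20,-17],0],[[-10,20,-17],0],[[-10,20,-17],0],[[-10,20,-17],0]]}}

```text
time_s: 7.0
eef_pos: [0.5002, 0.1954, 0.396]
eef_rot: [3.141, 0.001, -0.004]
wrist_force: [0.2, 0.3, 0.1]
finger_gap: 0.0003
grip_force: 0.0
```

Run:
```python
from h import *
s=env.get_state();print(s["eef_pos"],s["eef_rot"],s["qpos"])
c=cam("wrist"); im=env.capture("wrist"); cv2.imwrite("pics/w1.png",im[:,:,::-1])
K,d,R,t=c; print(-R.T@t,R.round(3),K[0,0])
for col in ["red","green","yellow","blue"]:
    for q in env.cut_out("cradle_"+col,"wrist"):
        ys,xs=np.nonzero(q["mask"]); print(col,q["conf"],q["bbox"],[np.round(v,3).tolist() for v in cv2.minAreaRect(toplane("wrist",np.c_[xs,ys],.045,c).astype(np.float32))])
for col in ["red","green","yellow"]: print(col,comb(col,"wrist",c=c))
```

```text
[0.5001689  0.19535628 0.39601816] [ 3.14143998e+00  8.53031021e-04 -4.18140299e-03] [1.51038916e-01 1.52472625e-02 1.50821114e+00 2.52079844e-04
 1.62078864e+00 1.72130442e+00]
[0.57670795 0.19575024 0.52482745] [[ 0.001 -1.     0.001]
 [-0.953 -0.     0.303]
 [-0.303 -0.001 -0.953]] 325.0910867883563
red 0.6 [345.3, 40.0, 383.5, 149.7] [[0.573, 0.136], [0.15, 0.055], 1.525]
green 0.78 [311.3, 38.4, 345.8, 152.9] [[0.572, 0.188], [0.149, 0.051], 1.869]
yellow 0.84 [268.6, 45.0, 308.8, 151.7] [[0.57, 0.242], [0.148, 0.052], 1.758]
yellow 0.61 [226.1, 43.5, 272.3, 150.3] [[0.57, 0.295], [0.146, 0.054], 1.121]
blue 0.77 [227.6, 44.9, 275.2, 149.4] [[0.569, 0.295], [0.148, 0.055], 1.964]
blue 0.62 [309.8, 36.0, 346.2, 149.5] [[0.572, 0.189], [0.148, 0.05], 1.791]
blue 0.2 [560.6, 10.5, 596.5, 150.4] [[0.591, -0.161], [0.187, 0.038], 1.963]
red []
green [(0.88, [0.3451, 0.1967, 0.9514, 0.1988, 0.0402]), (0.83, [0.3351, -0.139, -82.0963, 0.2245, 0.0479]), (0.72, [0.4975, 0.4472, -34.6727, 0.379, 0.1816]), (0.68, [0.6014, -0.2234, -1.6975, 0.18, 0.0297]), (0.17, [0.3609, -0.3001, 15.9442, 0.0463, 0.0147])]
yellow [(0.9, [0.5917, -0.1479, 2.1223, 0.1784, 0.0362])]
```

View pics/w1.png

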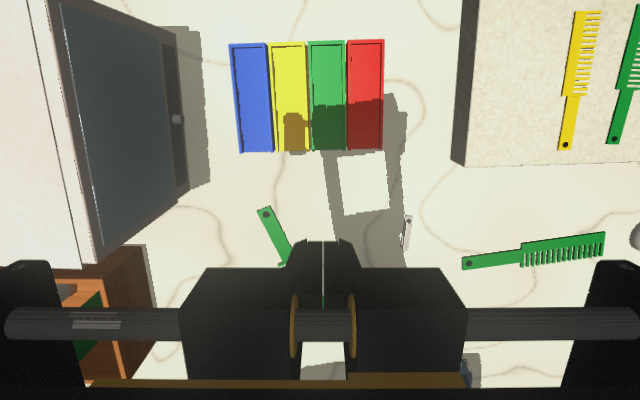

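The wrist view confirms the cradle order blue, yellow, green, red from px 250 to 365, at z 45 mm with the right size (150 x 53 mm). Next I'll look at the ledge from above.

>>> {"op": "send_rows", "data": {"increments": [[[0,40,0],0],[[0,40,0],0],[[0,40,0],0],[[0,40,0],0],[[0,40,0],0],[[0,40,0],0],[[0,40,0],0],[[0,40,0],0],[[0,40,0],0],[[0,40,0],0],[[0,40,0],0],[[0,40,0],0],[[0,40,0],0],[[0,40,0],0],[[0,40,0],0]]}}

```text
time_s: 8.65
eef_pos: [0.5007, -0.2037, 0.398]
eef_rot: [3.142, 0.003, 0.001]
wrist_force: [1.5, -0.5, -0.3]
finger_gap: 0.0004
grip_force: 0.0
```

Run:
```python
from h import *
s=env.get_state();print(s["eef_pos"],s["eef_rot"])
c=cam("wrist"); im=env.capture("wrist"); cv2.imwrite("pics/w2.png",im[:,:,::-1])
for col in ["red","green","yellow"]: print(col,comb(col,"wrist",c=c))
for q in env.cut_out("ledge","wrist"):
    ys,xs=np.nonzero(q["mask"]); print(q["conf"],q["bbox"],[np.round(v,3).tolist() for v in cv2.minAreaRect(toplane("wrist",np.c_[xs,ys],.06,c).astype(np.float32))])
```

```text
[ 0.50067633 -0.20373404  0.39802108] [3.14150842e+00 3.27545280e-03 7.20051902e-04]
red [(0.78, [0.6012, -0.3091, 7.1539, 0.18, 0.0352]), (0.48, [0.5922, -0.1502, 0.9089, 0.1769, 0.0348]), (0.44, [0.6613, -0.1897, 66.7111, 0.3662, 0.2228])]
green [(0.79, [0.6004, -0.2239, -1.7446, 0.1782, 0.035]), (0.77, [0.3343, -0.1859, -82.8826, 0.2271, 0.0439]), (0.72, [0.3209, 0.1989, -156.7447, 0.199, 0.0446])]
yellow [(0.67, [0.5917, -0.1503, 0.9814, 0.1787, 0.0345])]
0.95 [172.7, 1.4, 446.9, 170.0] [[0.59, -0.188], [0.219, 0.361], 2.264]
0.69 [172.2, 213.6, 181.4, 249.3] [[0.37, 0.021], [0.014, 0.057], 82.648]
```

View pics/w2.png

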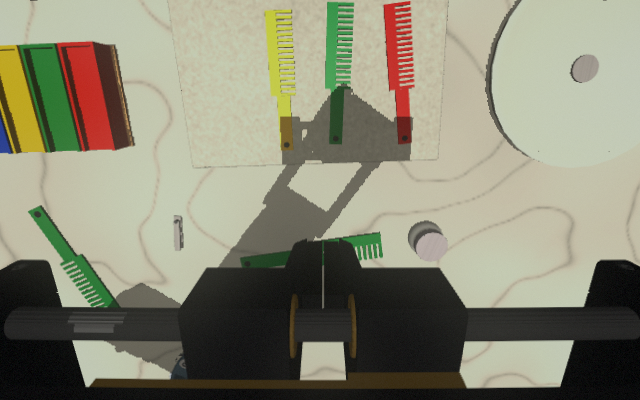

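Wrist view: yellow, green and red combs at px (285,80), (338,70), (400,70). Their 180 mm lengths match, and the front edge lies at x of about 0.48. I'll slide the yellow one first.

>>> {"op": "send_rows", "data": {"increments": [[[10.3,-5.4,20],0],[[10.3,-5.4,25],0],[[10.3,-5.4,29],0],[[10.3,-5.4,29],0],[[10.3,-5.4,29],0],[[10.3,-5.4,29],0],[[10.3,-5.4,29],0],[[10.3,-5.4,29],0],[[10.3,-5.4,29.0],0],[[10.3,-5.4,30.5],0],[[10.3,-5.4,31.3],0],[[10.3,-5.4,31.7],0],[[10.3,-5.4,32.0],0],[[10.3,-5.4,32.1],0],[[10.3,-5.4,32.1],0]]}}

```text
time_s: 10.15
eef_pos: [0.6036, -0.1514, 0.0804]
eef_rot: [3.141, 0.0, 0.001]
wrist_force: [-9.3, 2.7, 15.9]
finger_gap: 0.0004
grip_force: 7.9
```

>>> {"op": "send_rows", "data": {"increments": [[[-0.5,0,0],0],[[-1.2,0,0],0],[[-2,0,0],0],[[-2.8,0,0],0],[[-3.6,0,0],0],[[-4.4,0.1,0],0],[[-5.2,0.1,0],0],[[-6,0.1,0],0],[[-6.5,0.1,0],0],[[-6.8,0.1,0],0],[[-6.8,0.1,0],0],[[-6.8,0.1,0],0],[[-6.8,0.1,-1],0],[[-6.8,0.1,-3],0],[[-9,0.1,-7],0],[[-12,0.1,-10],0],[[-14,0.1,-12],0],[[-14,0.1,-12],0],[[-14,0.1,-12],0]]}}

```text
time_s: 11.73
eef_pos: [0.4638, -0.1528, 0.1995]
eef_rot: [3.139, -0.002, 0.007]
wrist_force: [-0.3, -0.5, -1.1]
finger_gap: 0.0007
grip_force: 0.0
```

```bash
cat > look.py <<'E'
from h import *
import sys
s=env.get_state();print(s["eef_pos"].round(4),s["eef_rot"].round(3),s["time_s"])
for n in sys.argv[2:]:
    c=cam(n); env.capture(n)
    for col in sys.argv[1].split(","): print(n,col,[q for q in comb(col,n,c=c) if q[1][3]<.2])
E
python3 look.py yellow wrist side scene
```

```text
[ 0.4638 -0.1528  0.1995] [ 3.139e+00 -2.000e-03  7.000e-03] 11.7333
wrist yellow [(0.84, [0.5217, -0.1519, 1.3511, 0.1712, 0.0358])]
side yellow [(0.64, [0.5289, -0.1536, 2.3214, 0.1756, 0.0388]), (0.5, [0.5859, 0.2674, -2.4038, 0.1062, 0.0613])]
scene yellow [(0.72, [0.5291, -0.1501, 3.3454, 0.1794, 0.0364])]
```

>>> {"op": "send_rows", "data": {"fingers": 4.5, "increments": [[[-1,0.1,0],0],[[-1,0.1,3],0],[[-1,0.1,6],0],[[-1,0.1,8],0],[[-1,0.1,10],0],[[-1,0.1,12],0],[[-1,0.1,13],0],[[-1,0.1,13.9],0],[[-1,0.1,13.9],0],[[-1,0.1,13.9],0]]}}

```text
time_s: 12.87
eef_pos: [0.4534, -0.1532, 0.0578]
eef_rot: [-3.141, -0.0, 0.001]
wrist_force: [-0.5, 0.0, 0.4]
finger_gap: 0.0448
grip_force: 0.0
```

>>> {"op": "send_rows", "data": {"fingers": 0, "increments": [[[0,0,0],0],[[0,0,0],0],[[0,0,0],0],[[0,0,0],0],[[0,0,0],0],[[0,0,0],0]]}}

```text
time_s: 13.37
eef_pos: [0.4537, -0.1533, 0.0581]
eef_rot: [3.141, 0.0, 0.001]
wrist_force: [0.0, -0.4, 2.3]
finger_gap: 0.0163
grip_force: 29.4
```

>>> {"op": "send_rows", "data": {"increments": [[[0,0,-1],0],[[0,0,-2],0],[[0,0,-3.5],0],[[0,0,-5],0],[[0,0,-7],0],[[0,0,-9],0],[[0,0,-11],0],[[0,0,-12],0],[[0.2,-5,-12],0],[[0.4,-15,-12],0],[[0.6,-25,-12],0],[[0.8,-35,-12],0],[[0.8,-39.2,-12],0],[[0.8,-39.2,-12],0],[[0.8,-39.2,-12],0],[[0.8,-39.2,-12],0],[[0.8,-39.2,-12],0],[[0.8,-39.2,-12],0],[[0.8,-39.2,-12],0],[[0.8,-39.2,-12],0]]}}

```text
time_s: 15.03
eef_pos: [0.4609, 0.2396, 0.1777]
eef_rot: [3.141, 0.004, -0.001]
wrist_force: [-0.4, -0.6, -0.8]
finger_gap: 0.0159
grip_force: 29.5
```

Run:
```python
from h import *
s=env.get_state();print(s["eef_pos"].round(4),s["eef_rot"].round(3),s["finger_gap"])
im=env.capture("wrist"); b=env.capture("side"); cv2.imwrite("pics/c1.png",np.hstack([cv2.resize(im[0:250,150:500],(420,300)),cv2.resize(b[120:240,230:390],(380,300))])[:,:,::-1])
print(comb("yellow","wrist",z=.176))
```

```text
[0.4609 0.2396 0.1777] [ 3.141e+00  4.000e-03 -1.000e-03] 0.015924132458637826
[(0.61, [0.506, 0.239, 0.9935, 0.1294, 0.0369])]
```

View pics/c1.png

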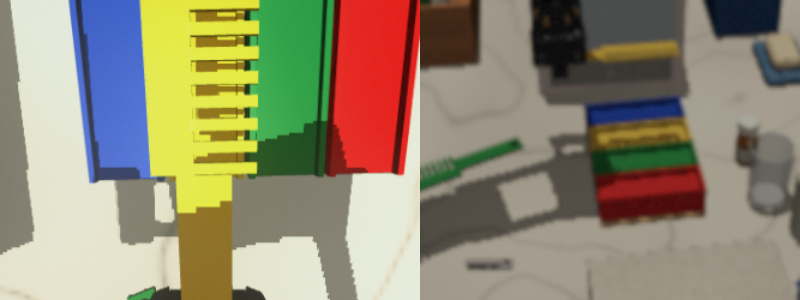

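>>> {"op": "send_rows", "data": {"increments": [[[0,0,3],0],[[0,0,6],0],[[0,0,9],0],[[0,0,11],0],[[0,0,12.5],0],[[0,0,13.5],0],[[0,0,14.0],0],[[0,0,14.3],0],[[0,0,14.3],0],[[0,0,14.3],0]]}}

```text
time_s: 16.02
eef_pos: [0.4622, 0.2389, 0.0356]
eef_rot: [-3.141, 0.0, -0.002]
wrist_force: [-0.2, 0.1, 0.8]
finger_gap: 0.016
grip_force: 29.5
```

>>> {"op": "send_rows", "data": {"fingers": 4, "increments": [[[0,0,0],0],[[0,0,0],0],[[0,0,0],0],[[0,0,0],0],[[0,0,-2],0],[[0,0,-5],0],[[0,0,-9],0],[[0,0,-13],0],[[0,0,-17],0],[[0,0,-17],0],[[0,0,-17],0]]}}

```text
time_s: 16.93
eef_pos: [0.4631, 0.2395, 0.2079]
eef_rot: [-3.14, -0.001, -0.01]
wrist_force: [-1.8, 0.1, -1.0]
finger_gap: 0.0401
grip_force: 0.0
```

Run:
```python
from h import *
print(env.get_state()["eef_pos"])
c=cam("wrist"); im=env.capture("wrist"); cv2.imwrite("pics/c2.png",cv2.resize(im[0:250,100:600],(800,400))[:,:,::-1])
for z in (.038,): print([q for q in comb("yellow","wrist",z=z,c=c)])
for col in ["green","red"]: print(col,[q for q in comb(col,"wrist",c=c) if q[1][3]<.2])
env.capture("side")
for col in ["yellow","green","red"]: print(col,[q for q in comb(col,"side",z=.0365 if col[0]=="y" else .0635) if q[1][3]<.2])
```

```text
[0.46314469 0.23946089 0.20789451]
[(0.84, [0.53, 0.24, 0.8569, 0.171, 0.0359])]
green [(0.98, [0.3283, 0.255, -165.5788, 0.1911, 0.0416])]
red [(0.41, [0.5541, 0.1929, 1.7983, 0.1104, 0.0504])]
yellow [(0.77, [0.5383, 0.2419, 2.5973, 0.1781, 0.0341])]
green [(0.83, [0.6015, -0.2223, 179.0559, 0.1753, 0.0333])]
red [(0.87, [0.6014, -0.3105, 8.9274, 0.1797, 0.0381])]
```

View pics/c2.png

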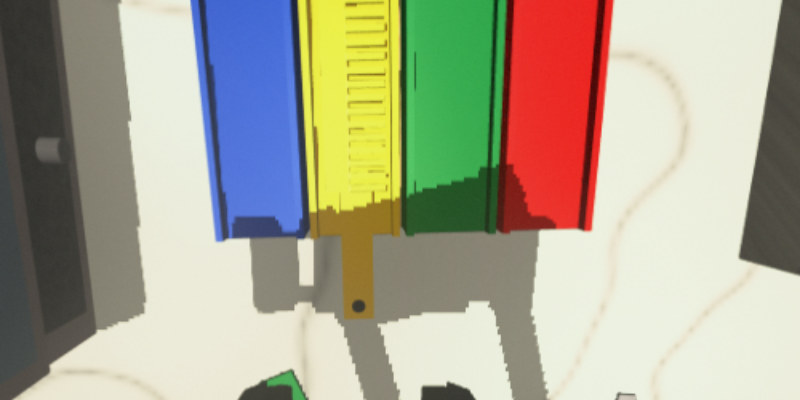

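Yellow lies inside its cradle with the handle out in front (crop px 350,100–320). Next is green.

>>> {"op": "send_rows", "data": {"fingers": 0, "increments": [[[14.9,46.4,0],0],[[14.9,46.4,0],0],[[14.9,46.4,0],0],[[14.9,46.4,0],0],[[14.9,46.4,0],0],[[14.9,46.4,0],0],[[14.9,46.4,0],0],[[14.9,46.4,0],0],[[14.9,46.4,0],0],[[14.9,46.4,0],0],[[14.9,46.4,0],0],[[14.9,46.4,0],0],[[14.9,46.4,0],0],[[14.9,46.4,0],0],[[14.9,46.4,4],0],[[14.9,46.4,8],0],[[14.9,46.4,10],0],[[14.9,46.4,10],0]]}}

```text
time_s: 18.83
eef_pos: [0.6064, -0.2211, 0.0982]
eef_rot: [-3.135, -0.002, 0.016]
wrist_force: [-0.8, 1.0, -0.7]
finger_gap: 0.0002
grip_force: 0.0
```

```bash
python3 look.py green,red side scene
```

```text
[ 0.6064 -0.2211  0.0982] [-3.135e+00 -2.000e-03  1.600e-02] 18.8333
side green [(0.72, [0.6011, -0.2262, -1.7684, 0.1744, 0.0284])]
side red [(0.85, [0.5996, -0.3119, 7.9032, 0.1772, 0.0357]), (0.48, [0.5142, 0.1625, -74.1016, 0.0553, 0.0466])]
scene green [(0.71, [0.8096, -0.064, -147.4543, 0.0979, 0.0968]), (0.64, [0.6105, -0.2127, 8.3989, 0.1613, 0.0361]), (0.34, [0.7446, 0.2167, -5.7294, 0.0679, 0.0326])]
scene red [(0.7, [0.6291, -0.2998, 13.4998, 0.1292, 0.0359])]
```

>>> {"op": "send_rows", "data": {"increments": [[[0,0,0.5],0],[[0,0,0.8],0],[[0,0,0.8],0],[[0,0,0.8],0],[[0,0,0.8],0]]}}

```text
time_s: 19.55
eef_pos: [0.6104, -0.2251, 0.0967]
eef_rot: [-3.142, -0.0, 0.0]
wrist_force: [0.2, -0.2, -0.2]
finger_gap: 0.0008
grip_force: 0.0
```

>>> {"op": "send_rows", "data": {"increments": [[[0,0,1.2],0],[[0,0,1.7],0],[[0,0,2.0],0],[[0,0,2.0],0],[[-0.5,0,2.0],0],[[-1.2,0,2.0],0],[[-2,0,2.0],0],[[-2.8,0,2.0],0],[[-3.6,0,2.0],0],[[-4.4,0,2.0],0],[[-5.2,0,2.0],0],[[-6,0,2.0],0],[[-6.8,0,2.0],0],[[-7.3,0,2.0],0],[[-7.4,0,2.0],0],[[-7.4,0,2.0],0]]}}

```text
time_s: 20.88
eef_pos: [0.5407, -0.2273, 0.0804]
eef_rot: [3.136, -0.001, 0.016]
wrist_force: [6.1, 0.6, 14.4]
finger_gap: 0.0003
grip_force: 7.7
```

>>> {"op": "send_rows", "data": {"increments": [[[0,0,-1],0],[[0,0,-3],0],[[-2,0,-6],0],[[-5,0,-9],0],[[-7.5,0,-12],0],[[-7.5,0,-12],0],[[-7.5,0,-12],0],[[-7.5,0,-12],0],[[-7.5,0,-12],0]]}}

```text
time_s: 21.63
eef_pos: [0.4611, -0.2246, 0.1951]
eef_rot: [-3.14, -0.0, 0.003]
wrist_force: [0.1, -0.5, -1.0]
finger_gap: 0.0005
grip_force: 0.0
```

```bash
python3 look.py green,red wrist side
```

```text
[ 0.4611 -0.2246  0.1951] [-3.14e+00 -0.00e+00  3.00e-03] 21.6333
wrist green [(0.63, [0.5214, -0.2253, -1.2331, 0.16, 0.0351])]
wrist red [(0.88, [0.5576, -0.3136, 7.6765, 0.0947, 0.0354])]
side green [(0.73, [0.5326, -0.227, -0.2081, 0.1746, 0.0352]), (0.26, [0.7147, 0.1886, 76.4444, 0.1115, 0.0224])]
side red [(0.68, [0.6014, -0.3115, 8.058, 0.1779, 0.0348]), (0.64, [0.5807, 0.2145, -177.2449, 0.0715, 0.022])]
```

>>> {"op": "send_rows", "data": {"fingers": 4.5, "increments": [[[-0.3,0,0],0],[[-0.3,0,3],0],[[-0.3,0,6],0],[[-0.3,0,8],0],[[-0.3,0,10],0],[[-0.3,0,12],0],[[-0.3,0,13],0],[[-0.3,0,13.6],0],[[-0.3,0,13.6],0],[[-0.3,0,13.6],0]]}}

```text
time_s: 22.77
eef_pos: [0.4588, -0.2254, 0.0612]
eef_rot: [3.141, 0.0, 0.001]
wrist_force: [-0.3, 0.4, -0.5]
finger_gap: 0.0452
grip_force: 0.0
```

>>> {"op": "send_rows", "data": {"fingers": 0, "increments": [[[0,0,0],0],[[0,0,0],0],[[0,0,0],0],[[0,0,0],0],[[0,0,0],0],[[0,0,0],0]]}}

```text
time_s: 23.27
eef_pos: [0.4587, -0.2253, 0.0611]
eef_rot: [3.141, 0.0, 0.001]
wrist_force: [0.0, 0.6, 1.3]
finger_gap: 0.0167
grip_force: 30.0
```

>>> {"op": "send_rows", "data": {"increments": [[[0,0,-1],0],[[0,0,-2],0],[[0,0,-3.5],0],[[0,0,-5],0],[[0,0,-7],0],[[0,0,-9],0],[[0,0,-11],0],[[0,0,-12],0],[[0.2,-5,-12],0],[[0.4,-15,-12],0],[[0.4,-25,-12],0],[[0.4,-35,-12],0],[[0.4,-41.1,-12],0],[[0.4,-41.1,-12],0],[[0.4,-41.1,-12],0],[[0.4,-41.1,-12],0],[[0.4,-41.1,-12],0],[[0.4,-41.1,-12],0],[[0.4,-41.1,-12],0],[[0.4,-41.1,-12],0]]}}

```text
time_s: 24.93
eef_pos: [0.4618, 0.1876, 0.1808]
eef_rot: [3.141, 0.007, -0.0]
wrist_force: [0.7, -0.2, -0.2]
finger_gap: 0.0171
grip_force: 30.0
```

Run:
```python
from h import *
s=env.get_state();print(s["eef_pos"].round(4),s["eef_rot"].round(3),s["finger_gap"])
im=env.capture("wrist"); b=env.capture("side"); cv2.imwrite("pics/c3.png",np.hstack([cv2.resize(im[0:250,150:500],(420,300)),cv2.resize(b[120:240,230:390],(380,300))])[:,:,::-1])
print(comb("green","wrist",z=s["eef_pos"][2]+.001))
```

```text
[0.4618 0.1876 0.1808] [ 3.141  0.007 -0.   ] 0.017121972399523178
[(0.84, [0.4393, 0.211, -152.3825, 0.0868, 0.0198])]
```

View pics/c3.png

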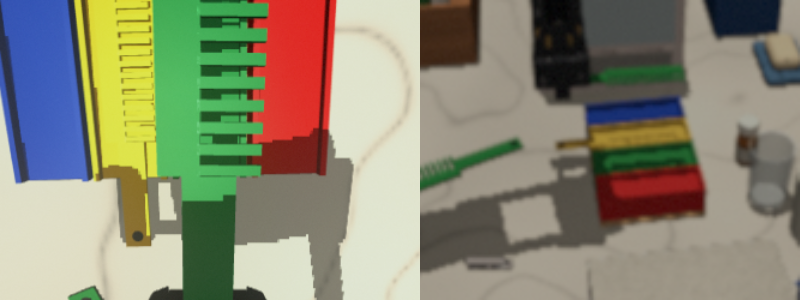

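The green comb is held level and straight (left crop, px 215,100). I'll lower it 14.4 cm.

>>> {"op": "send_rows", "data": {"increments": [[[0,0,3],0],[[0,0,6],0],[[0,0,9],0],[[0,0,11],0],[[0,0,12.5],0],[[0,0,13.5],0],[[0,0,14.0],0],[[0,0,14.4],0],[[0,0,14.4],0],[[0,0,14.4],0]]}}

```text
time_s: 25.92
eef_pos: [0.463, 0.1858, 0.0374]
eef_rot: [-3.141, 0.0, -0.002]
wrist_force: [-0.4, 0.5, -0.1]
finger_gap: 0.0165
grip_force: 30.0
```

>>> {"op": "send_rows", "data": {"fingers": 4, "increments": [[[0,0,0],0],[[0,0,0],0],[[0,0,0],0],[[0,0,0],0],[[0,0,-2],0],[[0,0,-5],0],[[0,0,-9],0],[[0,0,-13],0],[[0,0,-17],0],[[0,0,-17],0],[[0,0,-17],0]]}}

```text
time_s: 26.83
eef_pos: [0.4642, 0.1862, 0.2098]
eef_rot: [-3.141, -0.0, -0.01]
wrist_force: [-0.9, -0.2, -0.1]
finger_gap: 0.0403
grip_force: 0.0
```

Run:
```python
from h import *
print(env.get_state()["eef_pos"])
c=cam("wrist"); im=env.capture("wrist"); env.capture("side")
for n,cc in (("wrist",c),("side",None)):
  for col,z in (("yellow",.038),("green",.038),("red",.0635)): print(n,col,[q for q in comb(col,n,z=z,c=cc) if q[1][3]<.2])
```

```text
[0.46418478 0.18624058 0.20977257]
wrist yellow [(0.86, [0.5317, 0.2406, 1.7824, 0.1709, 0.0362])]
wrist green [(0.85, [0.531, 0.1861, -0.1072, 0.1709, 0.035]), (0.54, [0.3267, -0.0819, -85.2601, 0.0388, 0.0153])]
wrist red []
side yellow [(0.66, [0.5375, 0.2408, 3.5744, 0.1765, 0.0335])]
side green [(0.74, [0.5331, 0.195, 177.5049, 0.174, 0.0258]), (0.46, [0.5752, 0.2199, 158.9032, 0.1495, 0.061])]
side red [(0.78, [0.6009, -0.3111, 8.454, 0.1787, 0.0372])]
```

>>> {"op": "send_rows", "data": {"fingers": 0, "increments": [[[14.9,49.5,0],0],[[14.9,49.5,0],0],[[14.9,49.5,0],0],[[14.9,49.5,0],0],[[14.9,49.5,0],0],[[14.9,49.5,0],0],[[14.9,49.5,0],0],[[14.9,49.5,0],0],[[14.9,49.5,0],0],[[14.9,49.5,0],0],[[14.9,49.5,0],0],[[14.9,49.5,0],0],[[14.9,49.5,0],0],[[14.9,49.5,0],0],[[14.9,49.5,4],0],[[14.9,49.5,8],0],[[14.9,49.5,10.7],0],[[14.9,49.5,10.7],0],[[14.9,49.5,10.7],0],[[14.9,49.5,10.7],0]]}}

```text
time_s: 28.9
eef_pos: [0.6124, -0.3091, 0.1016]
eef_rot: [3.14, 0.001, 0.003]
wrist_force: [0.0, -0.6, 1.7]
finger_gap: 0.0009
grip_force: 0.0
```

```bash
python3 look.py red side; python3 -c "
from h import *
print(env.get_state()['eef_pos'])"
```

```text
[ 0.6124 -0.3091  0.1016] [3.14e+00 1.00e-03 3.00e-03] 28.9
side red [(0.94, [0.6004, -0.311, 8.6106, 0.1779, 0.0382])]
[ 0.61312002 -0.3098406   0.10296066]
```

>>> {"op": "send_rows", "data": {"increments": [[[0,0,1.5],0],[[0,0,2.2],0],[[0,0,2.5],0],[[0,0,2.5],0],[[-0.5,0,2.5],0],[[-1.2,0,2.5],0],[[-2,0,2.5],0],[[-2.8,0,2.5],0],[[-3.6,0,2.5],0],[[-4.4,0,2.5],0],[[-5.2,0,2.5],0],[[-6,0,2.5],0],[[-6.8,0,2.5],0],[[-7.2,0,2.5],0],[[-7.3,0,2.5],0],[[-7.3,0,2.5],0]]}}

```text
time_s: 30.33
eef_pos: [0.5438, -0.3123, 0.0804]
eef_rot: [3.133, -0.001, 0.02]
wrist_force: [7.2, -0.1, 19.0]
finger_gap: 0.0005
grip_force: 9.1
```

>>> {"op": "send_rows", "data": {"increments": [[[0,0,-1],0],[[0,0,-3],0],[[-2,0,-6],0],[[-5,0,-9],0],[[-8,0.8,-12],0],[[-8,0.8,-12],0],[[-8,0.8,-12],0],[[-8,0.8,-12],0],[[-8,0.8,-12],0]]}}

```text
time_s: 31.08
eef_pos: [0.4584, -0.3163, 0.193]
eef_rot: [-3.14, -0.0, 0.003]
wrist_force: [0.4, 0.5, 0.5]
finger_gap: 0.0008
grip_force: 0.0
```

```bash
python3 look.py red wrist side
```

```text
[ 0.4584 -0.3163  0.193 ] [-3.14e+00 -0.00e+00  3.00e-03] 31.0833
wrist red [(0.57, [0.5218, -0.3127, 6.8937, 0.1594, 0.0365])]
side red [(0.65, [0.5321, -0.315, 6.8685, 0.1782, 0.0343])]
```

>>> {"op": "send_rows", "data": {"fingers": 4.5, "increments": [[[0.3,0.4,0],-7],[[0.3,0.4,3],-7],[[0.3,0.4,6],-7],[[0.3,0.4,8],-7],[[0.3,0.4,10],-7],[[0.3,0.4,12],-7],[[0.3,0.4,13],-7],[[0.3,0.4,13.3],-7],[[0.3,0.4,13.3],-7],[[0.3,0.4,13.3],-7]]}}

```text
time_s: 32.12
eef_pos: [0.462, -0.3215, 0.0624]
eef_rot: [3.135, 0.192, 0.001]
wrist_force: [-0.3, -0.2, 0.1]
finger_gap: 0.0448
grip_force: 0.0
```

>>> {"op": "send_rows", "data": {"fingers": 0, "increments": [[[0,0,0],0],[[0,0,0],0],[[0,0,0],0],[[0,0,0],0],[[0,0,0],0],[[0,0,0],0]]}}

```text
time_s: 32.62
eef_pos: [0.4616, -0.3213, 0.0621]
eef_rot: [3.135, 0.192, 0.001]
wrist_force: [-0.3, 0.3, 2.1]
finger_gap: 0.0166
grip_force: 30.0
```

>>> {"op": "send_rows", "data": {"increments": [[[0,0,-1],0],[[0,0,-2],0],[[0,0,-3.5],0],[[0,0,-5],0],[[0,0,-7],0],[[0,0,-9],0],[[0,0,-11],0],[[0,0,-12],0],[[0.7,-5,-12],1],[[2,-15,-12],2],[[3.3,-25,-12],3],[[4.6,-35,-12],4],[[5.9,-45,-12],5.4],[[5.9,-45,-12],5.4],[[5.9,-45,-12],5.4],[[5.9,-45,-12],5.4],[[5.9,-45,-12],5.4],[[5.9,-45,-12],5.4],[[5.9,-45,-12],5.4],[[5.9,-45,-12],5.4]]}}

```text
time_s: 34.28
eef_pos: [0.4642, 0.1383, 0.1822]
eef_rot: [-3.139, -0.053, -0.001]
wrist_force: [-0.6, -0.3, -0.2]
finger_gap: 0.0168
grip_force: 30.0
```

>>> {"op": "send_rows", "data": {"increments": [[[0,0,0],0],[[0,0,0],0],[[0,0,0],0]]}}

```text
time_s: 34.53
eef_pos: [0.4652, 0.1315, 0.1818]
eef_rot: [3.141, 0.042, -0.0]
wrist_force: [0.5, 0.2, -0.5]
finger_gap: 0.0168
grip_force: 30.0
```

Run:
```python
from h import *
s=env.get_state();print(s["eef_pos"].round(4),s["eef_rot"].round(3),s["finger_gap"])
im=env.capture("wrist"); b=env.capture("side"); cv2.imwrite("pics/c4.png",np.hstack([cv2.resize(im[0:250,150:500],(420,300)),cv2.resize(b[120:240,230:390],(380,300))])[:,:,::-1])
print(comb("red","wrist",z=s["eef_pos"][2]))
```

```text
[0.4652 0.1315 0.1818] [ 3.141  0.042 -0.   ] 0.016778293244261316
[(0.82, [0.5101, 0.1332, 2.263, 0.1278, 0.036]), (0.68, [0.5345, 0.1593, -177.7022, 0.0768, 0.0156]), (0.56, [0.5455, 0.1854, 0.4592, 0.054, 0.0275])]
```

View pics/c4.png

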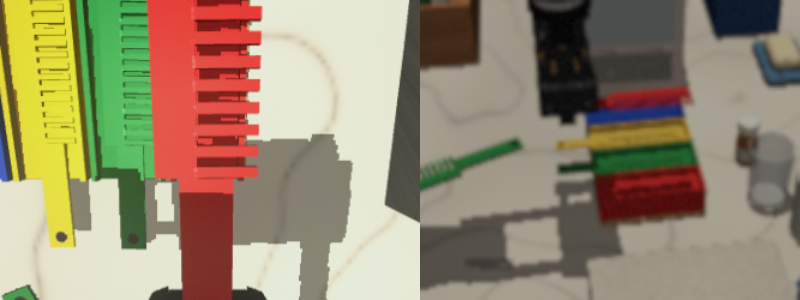

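The red comb is held level and aligned (left crop, px 205,100). I'll lower it.

>>> {"op": "send_rows", "data": {"increments": [[[0,0,3],0],[[0,0,6],0],[[0,0,9],0],[[0,0,11],0],[[0,0,12.5],0],[[0,0,13.5],0],[[0,0,14.0],0],[[0,0,14.4],0],[[0,0,14.4],0],[[0,0,14.4],0]]}}

```text
time_s: 35.52
eef_pos: [0.4658, 0.1326, 0.0385]
eef_rot: [-3.141, -0.044, -0.002]
wrist_force: [0.1, 0.1, -0.9]
finger_gap: 0.0166
grip_force: 30.0
```

>>> {"op": "send_rows", "data": {"fingers": 4, "increments": [[[0,0,0],0],[[0,0,0],0],[[0,0,0],0],[[0,0,0],0],[[0,0,-2],0],[[0,0,-5],0],[[0,0,-9],0],[[0,0,-13],0],[[-2,0,-20],0],[[-4,0,-25],0],[[-4,0,-25],0],[[-4,0,-25],0],[[-4,0,-25],0]]}}

```text
time_s: 36.6
eef_pos: [0.4262, 0.1318, 0.2908]
eef_rot: [-3.141, -0.045, -0.011]
wrist_force: [0.2, -0.3, -0.6]
finger_gap: 0.0398
grip_force: 0.0
```

Run:
```python
from h import *
s=env.get_state();print(s["eef_pos"],s["time_s"])
c=cam("wrist"); im=env.capture("wrist"); b=env.capture("side")
cv2.imwrite("pics/f.png",np.hstack([cv2.resize(im[0:250,100:500],(480,300)),cv2.resize(b[80:240,230:400],(320,300))])[:,:,::-1])
for n,cc in (("wrist",c),("side",None)):
  for col in ("yellow","green","red","blue"): print(n,col,[q for q in comb(col,n,z=.038,c=cc) if q[1][3]<.2])
```

```text
[0.42618874 0.13181302 0.29076355] 36.6
wrist yellow [(0.94, [0.5211, 0.2406, 1.8216, 0.1507, 0.0355])]
wrist green [(0.58, [0.5212, 0.1858, 0.0705, 0.1526, 0.0351]), (0.43, [0.5211, 0.2405, 1.0436, 0.1509, 0.0358])]
wrist red [(0.87, [0.5234, 0.1343, 1.4509, 0.1519, 0.0358])]
wrist blue []
side yellow [(0.74, [0.5358, 0.2391, 1.359, 0.173, 0.0276]), (0.57, [0.747, 0.1523, 72.703, 0.1631, 0.0639])]
side green [(0.57, [0.5355, 0.1903, -179.3986, 0.1767, 0.0281])]
side red [(0.51, [0.5378, 0.1348, 3.6796, 0.1789, 0.0304])]
side blue [(0.51, [0.769, -0.0724, -131.8601, 0.1215, 0.0715])]
```

View pics/f.png

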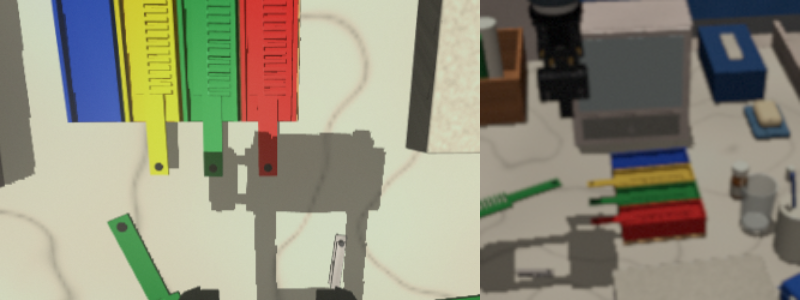

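All three combs lie in line in their cradles with handles out (left crop, px 158/213/268, 165), and the door is flush shut.

```bash
python3 -c "
from station import env
print(env.close_job())"
```

```text
the job is handed in; nothing more can be done
None
```

I shut the mirrored door, laid the yellow, green and red combs in their own cradles with handles out over the front (there was no blue comb), and handed in the job at about 37 s; the hand-in returned no verdict.

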